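Load a mounted photograph under the copy stand's low head

ROBOT

A 7-joint arm with a two-finger parallel gripper is mounted at the origin on the work surface. World frame = base frame: x ahead of the robot, y to its left, z up, the work surface at z = 0. Lengths are in m, angles in rad, forces in N, time in s.
With the tool pointing down it reaches from about 0.425 to 0.925 m from the base axis. Payload 6.8 kg.
Tool frame: the origin (TCP) lies at the very end of the fingers, on their centre line; the grasp point (between the pads) lies 19 mm behind it (bot.grip_point_offset is the distance from the TCP to the grasp point, in m); x points along the fingers, y is the direction in which the jaws open and shut, and the axes are right-handed (so a half turn about x gives the same grasp; the last joint's range is limited). The gripper opens to 88 mm and grips with 3 to 60 N. Pads are 20 mm wide; open, the fingers measure 115 mm over their backs; the gripper's body (75 mm by 178 mm) begins 61 mm behind the grasp point.
Start: joints at [1.11, 0.477, 0.022, 1.555, -0.011, 1.109, -0.083], TCP at [0.233, -0.633, 0.223] pointing down, gripper open.
Joint ranges: [-2.96, 2.96], [-0.34, 2.1], [-1.41, 1.46], [0.24, 2.44], [-1.37, 4.51], [0.17, 1.92], [-2.96, 2.96]. Speed limits (rad/s): [2.39, 2.39, 3.14, 3.14, 3.14, 3.14, 3.14].

INTERFACE

Orientations are given as a unit quaternion [x, y, z, w].
In Python, from cell import monitor, cams, order, bot gives the robot as it stands. The module is installed in compiled form; this text tells all that it offers.
- The arm moves only by the shell command python3 -m inch 'ROWS'. ROWS is a JSON object of lists of equal length, an entry for each row: "grip": the closure, from -1 (fully open) to 1 (shut), so that 0 is half open; "slide": the shift along the tool's x, y, z in cm, a list of three; "twist": the turn, a rotation vector about the tool's x, y, z in rad, a list of three. A call has 1 to 8 rows; each row shifts and turns the pose as measured when the row begins, along the tool's axes as they then stand; what a row does not reach is not made up. A row lasts 1/10 s, in which the tool goes at most 50 mm and 8.59 degrees, less where a joint would pass 70% of its speed; a pose out of reach is approached as far as the arm can. A call is refused whole if a number of a shift passes 5 or a number of a turn 0.15, either way. A call with a gripper value outside its range is refused whole. The fingers move at their own pace and stop on an object; the grip force is fixed at half the most. Time passes only in rows, so rows that do not move let the fingers close. It gives the time, the measured TCP pose, the force and the opening at its end, in the units of the state.
- monitor.get_state(): the state, without advancing time (a new reading comes with each control period).
- cams.camera(name): name is "side" or "top"; returns the picture (384x512x3 uint8, red, green, blue); there is no depth.
- cams.camera_params(name): a dict with "camera_matrix" (3x3 intrinsics, pixels), "cam_to_world" (4x4, takes a point from camera to world coordinates). Camera axes: x right, y up, looking along -z (the intrinsics and any distortion apply to the point x, -y, -z); pixel columns grow to the right and rows downward; lengths in m; the calibration is good to about 2 mm. A picture is of the moment at which its call begins. camera_params takes no time and is no camera call.
- order.hand_in(): hands the job in, once; it reports no verdict.
Trained networks look in the newest picture that a camera, given by its name, has taken for a name from the list of things; names that differ only in an ending like _2 or _b are one class to them, and where a whole thing is asked for, a point or a joint stands for the part that bears it (a point fixed in the world has none). Each returns a list of dicts, best first, with "score" (0 to 1); they miss things now and then, are a little off and sometimes report something else, mostly with a low value. They report only what shows in the picture. A call takes as long as a camera call. They do not tell look-alikes from the thing itself.
- cams.outline_of(camera, label): "region" (384x512 bool, what is visible of it) and "rect" ([left, top, right, bottom] in pixels, round what is visible of it).
The state is a dict: "clock": time; "joint_pos": joint angles; "qvel": joint speeds; "joint_efforts": joint torques, N m; "position": TCP position; "tcp_rot": TCP orientation; "contact_force": force on the tool from outside, world axes, zero at the start; "torque": the same for the moment, N m; "grip_width": opening from 0.0 (shut) to 1.0 (fully open).
Only numpy, scipy, OpenCV 4.12 (cv2) and the standard library are available. Lean on these libraries where they do the work, as an engineer would, in place of code of your own. Each camera call takes 0.05 s, during which the arm holds its last target.

TASK

Pick up the photo board with the blue handle, set it flat on the copy stand's grey base, and slide it, photograph end first, under the low white head until it is fully home against the stop, straight and centred between the two yellow lines; then let go. Do not knock or press on the head, and leave the other things on the table where they are.

Things in the scene. Friction and masses are not known exactly. Their poses are not given: they have to be found in the camera images.
- stand: Copy stand, fixed. Origin on the table surface under the middle of its white head's front face; a board slides in along +x, z up. Grey base plate, x -160 to +130, 150 wide, 8 thick (top 8 above the table). Two yellow lines, 6 wide, on the base before the head (x -160 to 0), middles at y -55 and +55. Rigid upright stop face, 130 wide, at x = +80. Open at the front and both sides under the head.
- head: White scanning head of the copy stand, fixed to it, same origin and axes as the stand. It overhangs the base: x 0 to 130, y -70 to +70, underside 28 above the table (20 above the base plate, 8 more than the board's thickness), top about 91 above the table.
- stop (a point): Middle of the foot of the stop face, at the base plate's top (stand x = +80, y = 0, z = 8).
- photo_board: Board to load: dark wood, 160 long (x), 80 wide (y), 12 thick, loose, about 0.22 kg, a black-mounted grey photograph on top. Origin: centre of its underside; +x points to the photograph end, which goes in first. At x -60, y 0 stands a blue upright handle, 40 long in x, 14 thick in y, z 12 to 62. At home its +x end meets the stop and the handle's middle is 60 before the head.
- photo_board_front (a point): Middle of the lower edge of the board's photograph end (board x = +80, y = 0, z = 0).
- photo_board_handle (a point): In the middle of the blue handle's thickness and length, 42 above the board's underside: a good place to grip, the fingers closing across the 14 mm thickness (board y).
- other_board: A bystander: a like board in light wood with a RED handle, same sizes and axes as the photo board. Leave alone.
- mess_tin: Bystander: round steel mess tin, 148 across, 54 high, loose. Origin at the centre of its underside.
- medal_case_a: Bystander: dark blue medal case 70 x 95 x 24, red ribbon, loose. Origin at the centre of its underside.
- medal_case_b: Bystander: dark blue medal case 70 x 95 x 24, green ribbon, loose. Origin at the centre of its underside.
- book: Bystander: camouflage-covered book 110 x 175 x 23, loose. Origin at the centre of its underside.
- compass: Bystander: brass pocket compass, 64 across, 20 high, loose. Origin at the centre of its underside.
- loupe: Bystander: black loupe, 42 across, 42 high, loose. Origin at the centre of its underside.
There are look-alikes about, which are no part of the job. What is shaped like the photo_board but green is not meant.

How it is judged:
By the outcome, as a careful person would: the job done as asked, in the order asked, and still so for the second after the job is handed in, with the robot touching nothing.
It also fails if it takes over 48 s, if anything falls off the work surface, if the arm or the gripper's body presses on something with over 40 N, if the wrist force passes 120 N, or if a joint passes its speed limit or range.

## Working session

There is one attempt and no reset: what is moved stays moved. The work goes in short steps, Python scripts to look and compute and a shell command to move; the robot and the scene stay as the last step left them, time stands still between calls to the robot, and variables do not carry over. Pictures are saved under pics/ and viewed, and the job is handed in when it is done.

```bash
mkdir -p pics; ls; python3 - <<'E'
from cell import monitor, cams, order, bot
import cv2, numpy as np
np.set_printoptions(precision=4,suppress=True)
print(monitor.get_state())
print(bot.grip_point_offset)
for n in ("top","side"):
    im=cams.camera(n); cv2.imwrite(f"pics/{n}0.png",im[:,:,::-1])
    print(n,cams.camera_params(n))
E
```

```text
pics
{'clock': 0.0, 'joint_pos': array([ 1.1099,  0.4778,  0.0223,  1.5564, -0.0115,  1.1093, -0.0831]), 'qvel': array([ 0.0017, -0.0003,  0.0005,  0.0008,  0.0005, -0.001 ,  0.0001]), 'joint_efforts': array([  0.    , -58.2842,   1.5349, -27.2602,  -0.0543,   0.017 ,
         0.0001]), 'position': array([ 0.233 , -0.6329,  0.2217]), 'tcp_rot': array([-0.696 , -0.1247,  0.6963, -0.1235]), 'contact_force': array([-0.1843, -0.4163,  0.1805]), 'torque': array([ 0.019 , -0.0065, -0.0256]), 'grip_width': 0.9997218996879211}
0.0187
top {'camera_matrix': array([[460.1601,   0.    , 257.0518],
       [  0.    , 460.1601, 193.7232],
       [  0.    ,   0.    ,   1.    ]]), 'cam_to_world': array([[-0.0215,  0.9892, -0.1452,  0.3274],
       [-0.9994, -0.025 , -0.0227, -0.0254],
       [-0.0261,  0.1446,  0.9891,  1.3819],
       [ 0.    ,  0.    ,  0.    ,  1.    ]])}
side {'camera_matrix': array([[365.5566,   0.    , 259.2108],
       [  0.    , 365.5566, 192.1821],
       [  0.    ,   0.    ,   1.    ]]), 'cam_to_world': array([[ 0.9987,  0.0374, -0.0355,  0.4897],
       [-0.0516,  0.7249, -0.6869, -0.7255],
       [ 0.    ,  0.6878,  0.7259,  0.8252],
       [ 0.    ,  0.    ,  0.    ,  1.    ]])}
```

View pics/top0.png

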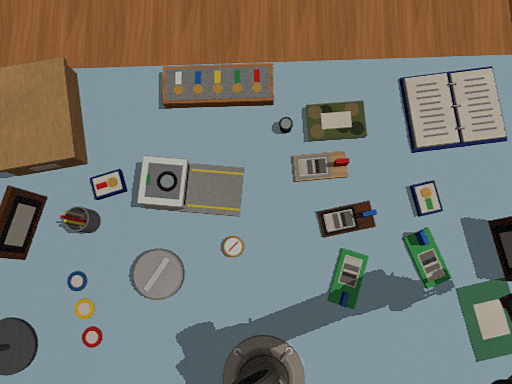

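View pics/side0.png

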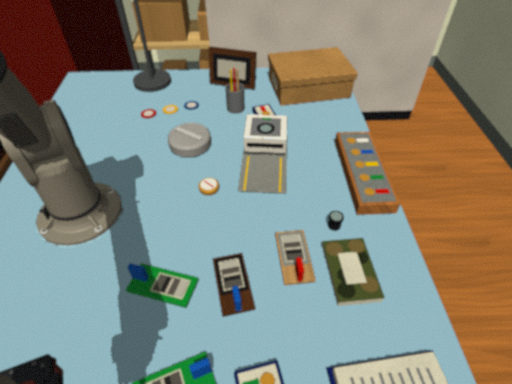

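The top picture shows the dark board centred near (345,218), with its blue handle at the right end near (369,213) and its photo end to the left. The stand's head is near (163,183) and its ramp with the yellow lines spans (187–243, 165–215). The red-handled board sits above it, and two green look-alikes are below and to the right. Next I'll fit the poses with the outlines.

```bash
cat > h.py <<'E'
from cell import monitor, cams, order, bot
import cv2, numpy as np
from scipy.optimize import minimize
np.set_printoptions(precision=4,suppress=True)
def proj(n,P):
    c=cams.camera_params(n);K=c["camera_matrix"];T=np.linalg.inv(c["cam_to_world"])
    P=np.asarray(P,float).reshape(-1,3);q=P@T[:3,:3].T+T[:3,3]
    q=q*[1,-1,-1]; u=q@K.T
    return u[:,:2]/u[:,2:]
def unproj(n,uv,z):
    c=cams.camera_params(n);K=c["camera_matrix"];M=c["cam_to_world"]
    uv=np.asarray(uv,float).reshape(-1,2)
    d=np.c_[uv,np.ones(len(uv))]@np.linalg.inv(K).T*[1,-1,-1]@M[:3,:3].T
    o=M[:3,3]; return o+d*((z-o[2])/d[:,2])[:,None]
def box(x0,x1,y0,y1,z0,z1): return np.array([[x,y,z] for x in(x0,x1) for y in(y0,y1) for z in(z0,z1)])/1000.
BOARD=[box(-80,80,-40,40,0,12),box(-80,-40,-7,7,12,62)]
STAND=[box(-160,130,-75,75,0,8),box(0,130,-70,70,28,91)]
HEAD=[STAND[1]]
def place(P,p,z=0.):
    c,s=np.cos(p[2]),np.sin(p[2]); R=np.array([[c,-s,0],[s,c,0],[0,0,1]])
    return P@R.T+[p[0],p[1],z]
S=4
def sil(n,parts,p,z=0.):
    m=np.zeros((384*S,512*S),np.uint8)
    for b in parts:
        uv=proj(n,place(b,p,z)); h=cv2.convexHull(((uv+.5)*S).astype(np.float32))
        cv2.fillConvexPoly(m,np.round(h-.5).astype(np.int32),1)
    return cv2.resize(m.astype(np.float32),(512,384),interpolation=cv2.INTER_AREA)
def fit(regs,parts,p0,z=0.):
    def cost(q):
        p=np.array(q)*[.01,.01,.05]; t=0
        for n,r in regs.items():
            s=sil(n,parts,p,z); t+=1-np.minimum(s,r).sum()/np.maximum(s,r).sum()
        return t
    q0=np.array(p0)/[.01,.01,.05]
    r=minimize(cost,q0,method="Nelder-Mead",options=dict(initial_simplex=np.vstack([q0]+[q0+e for e in np.eye(3)*1.5]),xatol=.005,fatol=1e-5,maxiter=300))
    return r.x*[.01,.01,.05],r.fun
E
python3 - <<'E'
from h import *
import pickle
D={}
for n in("top","side"):
    cams.camera(n)
    for l in("photo_board","stand","head"):
        r=cams.outline_of(n,l); D[n,l]=r
        for o in r[:4]: print(n,l,round(o["score"],2),o["rect"],o["region"].sum())
pickle.dump(D,open("d.pkl","wb"))
print(unproj("top",[[345,219],[369,213],[188,186]],.012),unproj("side",[[233,283]],.012))
E
```

```text
top photo_board 0.96 [316.7, 200.2, 378.6, 236.5] 1528
top photo_board 0.91 [404.2, 227.0, 453.4, 286.9] 1608
top photo_board 0.68 [330.3, 248.1, 366.3, 310.4] 1526
top stand 0.74 [137.7, 154.9, 245.0, 218.1] 5190
side photo_board 0.8 [126.9, 263.8, 198.7, 304.9] 2116
side photo_board 0.68 [134.7, 354.4, 215.6, 381.8] 1405
side photo_board 0.58 [214.9, 250.8, 254.7, 314.8] 1932
side photo_board 0.38 [235.2, 116.2, 290.4, 194.0] 3550
side stand 0.7 [237.1, 115.6, 289.5, 195.2] 3506
side head 0.92 [245.3, 113.7, 285.9, 155.0] 1558
[[ 0.446  -0.2536  0.012 ]
 [ 0.4622 -0.3255  0.012 ]
 [ 0.5574  0.2147  0.012 ]] [[ 0.4486 -0.2626  0.012 ]]
```

```bash
python3 - <<'E'
from h import *
import pickle
D=pickle.load(open("d.pkl","rb"))
B={"top":D["top","photo_board"][0]["region"],"side":D["side","photo_board"][2]["region"]}
St={n:D[n,"stand"][0]["region"] for n in B}
for nm,R,parts,p0 in(("board",B,BOARD,[.447,-.26,1.7]),("stand",St,STAND,[.557,.2,1.6])):
    for ks in(["top","side"],["top"],["side"]):
        print(nm,ks,*fit({k:R[k].astype(np.float32) for k in ks},parts,p0))
pb,_=fit({k:B[k].astype(np.float32) for k in B},BOARD,[.447,-.26,1.7])
ps,_=fit({k:St[k].astype(np.float32) for k in St},STAND,[.557,.2,1.6])
np.savez("p.npz",pb=pb,ps=ps)
for n in B:
    im=cv2.resize(cv2.imread(f"pics/{n}0.png"),None,fx=4,fy=4,interpolation=cv2.INTER_CUBIC)
    for p,parts in((pb,BOARD),(ps,STAND+[box(-160,0,52,58,8,8),box(-160,0,-58,-52,8,8)])):
        for b in parts:
            uv=((proj(n,place(b,p))+.5)*4-.5).round().astype(int)
            for i in range(8):
                for j in(1,2,4):
                    if not i&j: cv2.line(im,uv[i].tolist(),uv[i|j].tolist(),(255,0,255),1)
    c=[(130,145),(300,190)] if n=="top" else [(190,100),(195,225)]
    t=[im[y*4:y*4+400,x*4:x*4+400] for x,y in c]
    cv2.imwrite(f"pics/ov_{n}.png",np.hstack(t))
E
```

```text
board ['top', 'side'] [ 0.4469 -0.2574  1.7496] 0.08263927698135376
board ['top'] [ 0.4476 -0.2585  1.76  ] 0.04312938451766968
board ['side'] [ 0.4463 -0.257   1.7489] 0.03546142578125
stand ['top', 'side'] [0.5552 0.2106 1.4655] 0.056097567081451416
stand ['top'] [0.5554 0.2113 1.4644] 0.02617102861404419
stand ['side'] [0.5554 0.2083 1.4692] 0.02939838171005249
```

View pics/ov_top.png

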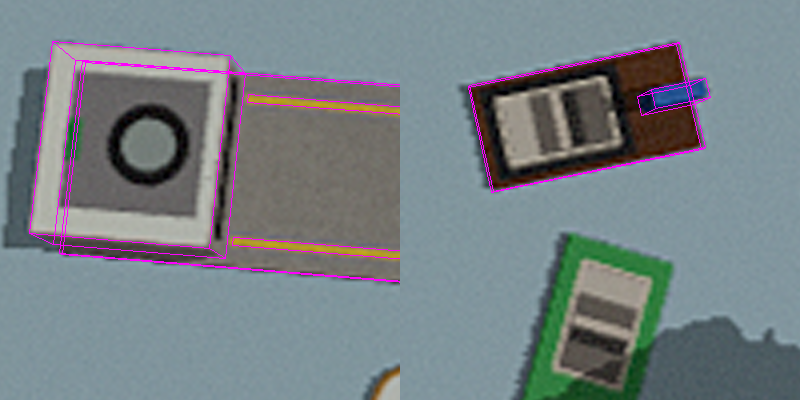

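View pics/ov_side.png

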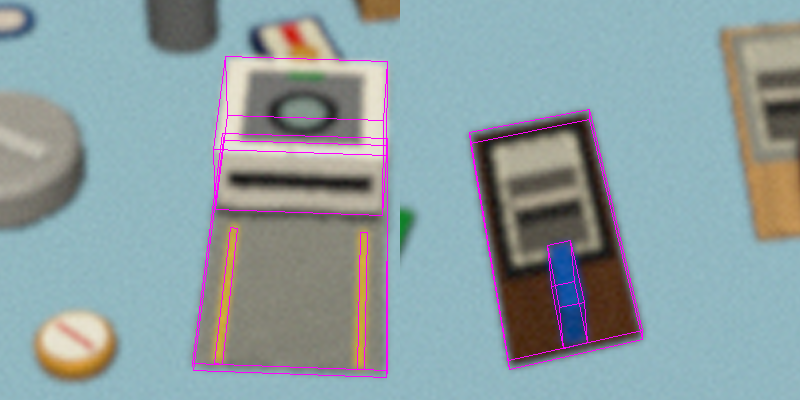

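The fits match in both cameras. The board is at about (0.447, -0.258) with yaw 1.75, and the stand is at (0.5554, 0.2105) with yaw 1.466. Next I'll plan the approach.

```bash
cat >> h.py <<'E'
from scipy.spatial.transform import Rotation as Ro
PB=np.array([.447,-.2577,1.754]); PS=np.array([.5554,.2105,1.4665])
def target(boardpose,zb):
    "TCP pos & R (tool x down, tool y along +-board y) for grip of handle, board underside at zb"
    p=place(np.array([[-.06,0,.042-.0187]]),boardpose,zb)[0]
    return p
def plan(p,yaw):
    s=monitor.get_state(); R=Ro.from_quat(s["tcp_rot"]).as_matrix()
    best=None
    for sg in(1,-1):
        x=np.array([0,0,-1.]);y=sg*np.array([-np.sin(yaw),np.cos(yaw),0]);z=np.cross(x,y)
        Rt=np.c_[x,y,z]; rv=Ro.from_matrix(R.T@Rt).as_rotvec()
        if best is None or np.linalg.norm(rv)<np.linalg.norm(best): best=rv
    print("t",round(s["clock"],2),"pos",s["position"],"F",s["contact_force"],"w",round(s["grip_width"],3),"q7",s["joint_pos"][6])
    print("target",p,"slide cm",R.T@(p-s["position"])*100,"twist",best); print("R",R.round(3).tolist())
E
python3 - <<'E'
from h import *
p=target(PB,0); p[2]=.16; plan(p,PB[2])
E
```

```text
t 0.5 pos [ 0.2333 -0.6334  0.2226] F [-0.2792 -0.1999 -0.525 ] w 1.001 q7 -0.08309932922033715
target [ 0.4579 -0.3167  0.16  ] slide cm [  6.2659 -21.9595 -32.0249] twist [-1.4012 -0.     -0.    ]
R [[0.0, 0.346, -0.938], [0.0, -0.938, -0.346], [-1.0, 0.0, -0.0]]
```

```bash
python3 -m inch '{"grip":[-1,-1,-1,-1,-1,-1,-1,-1],"slide":[[0.5,-2.7,-4.0],[0.5,-2.7,-4.0],[0.5,-2.7,-4.0],[0.5,-2.7,-4.0],[0.5,-2.7,-4.0],[0.5,-2.7,-4.0],[0.5,-2.7,-4.0],[0.5,-2.7,-4.0]],"twist":[[0,0,0],[0,0,0],[0,0,0],[0,0,0],[0,0,0],[0,0,0],[0,0,0],[0,0,0]]}'; python3 - <<'E'
from h import *
p=target(PB,0); p[2]=.16; plan(p,PB[2])
E
```

```text
clock: 1.3
position: [0.4613, -0.3202, 0.1815]
tcp_rot: [-0.697, -0.115, 0.697, -0.121]
contact_force: [0.1, 0.3, 0.2]
grip_width: 1.001
t 1.3 pos [ 0.4613 -0.3202  0.1815] F [0.1257 0.2867 0.2441] w 1.001 q7 -0.7914290838465533
target [ 0.4579 -0.3167  0.16  ] slide cm [ 2.1477 -0.4633  0.1973] twist [-1.4182  0.0077 -0.0051]
R [[0.001, 0.329, -0.944], [-0.008, -0.944, -0.329], [-1.0, 0.008, 0.002]]
```

```bash
python3 -m inch '{"grip":[-1,-1,-1,-1,-1,-1,-1,-1],"slide":[[0,0,0],[0,0,0],[0,0,0],[0,0,0],[0,0,0],[0,0,0],[0,0,0],[0,0,0]],"twist":[[-0.14,0,0],[-0.14,0,0],[-0.14,0,0],[-0.14,0,0],[-0.14,0,0],[-0.14,0,0],[-0.14,0,0],[-0.14,0,0]]}'; python3 - <<'E'
from h import *
p=target(PB,0); p[2]=.16; plan(p,PB[2])
E
```

```text
clock: 2.1
position: [0.4692, -0.3089, 0.1822]
tcp_rot: [-0.514, -0.483, 0.514, -0.488]
contact_force: [-0.4, -0.2, -0.6]
grip_width: 1.004
t 2.1 pos [ 0.4692 -0.3089  0.1822] F [-0.381  -0.2489 -0.5974] w 1.004 q7 0.27895444266909386
target [ 0.4579 -0.3167  0.16  ] slide cm [ 2.2173 -1.089   0.832 ] twist [-0.2395  0.0064 -0.004 ]
R [[0.004, 0.998, -0.056], [-0.006, -0.056, -0.998], [-1.0, 0.005, 0.006]]
```

```bash
python3 -m inch '{"grip":[-1,-1,-1,-1],"slide":[[1,-0.6,0.4],[1,-0.5,0.4],[0,0,0],[0,0,0]],"twist":[[-0.12,0,0],[-0.12,0,0],[0,0,0],[0,0,0]]}'; python3 - <<'E'
from h import *
p=target(PB,0); p[2]=.10; plan(p,PB[2])
E
```

```text
clock: 2.5
position: [0.4588, -0.3176, 0.1627]
tcp_rot: [0.449, 0.542, -0.45, 0.549]
contact_force: [0.0, -0.4, 0.0]
grip_width: 1.0
t 2.5 pos [ 0.4588 -0.3176  0.1627] F [ 0.0244 -0.4238  0.0034] w 1.0 q7 0.522346623377223
target [ 0.4579 -0.3167  0.1   ] slide cm [ 6.2715 -0.0979 -0.1504] twist [ 0.0094  0.0079 -0.005 ]
R [[0.006, 0.982, 0.191], [-0.007, 0.191, -0.981], [-1.0, 0.005, 0.008]]
```

```bash
python3 -m inch '{"grip":[-1,-1,-1,-1,-1,-1],"slide":[[3,-0.1,-0.1],[3,0,0],[3,0,0],[2,0,0],[0,0,0],[0,0,0]],"twist":[[0.009,0.007,-0.004],[0,0,0],[0,0,0],[0,0,0],[0,0,0],[0,0,0]]}'; python3 - <<'E'
from h import *
p=target(PB,0); plan(p,PB[2])
im=cams.camera("top");cv2.imwrite("pics/t1.png",cv2.resize(im[160:270,280:420,::-1],None,fx=5,fy=5))
im=cams.camera("side");cv2.imwrite("pics/s1.png",cv2.resize(im[200:330,150:310,::-1],None,fx=4,fy=4))
E
```

```text
clock: 3.1
position: [0.4637, -0.3181, 0.0545]
tcp_rot: [0.457, 0.536, -0.456, 0.544]
contact_force: [0.3, -0.1, 1.4]
grip_width: 0.999
t 3.1 pos [ 0.4637 -0.3181  0.0545] F [ 0.2769 -0.0737  1.352 ] w 0.999 q7 0.4250650405194082
target [ 0.4579 -0.3167  0.0233] slide cm [ 3.1099 -0.5717 -0.2615] twist [-0.0157  0.0072 -0.008 ]
R [[0.009, 0.986, 0.167], [-0.006, 0.167, -0.986], [-1.0, 0.008, 0.007]]
```

View pics/s1.png

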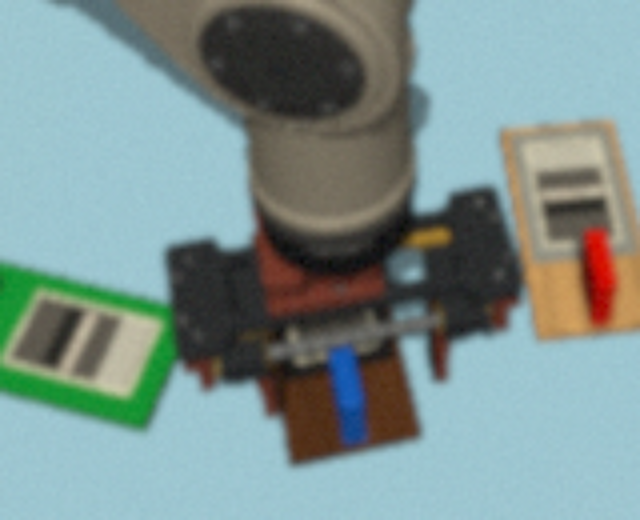

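View pics/t1.png

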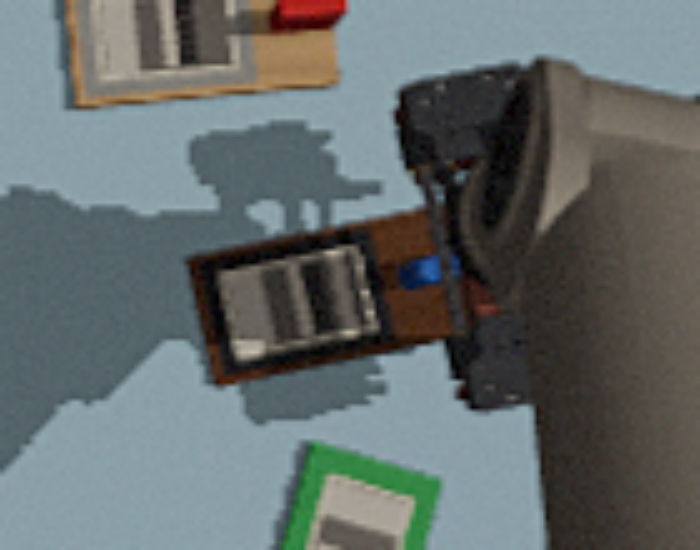

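The open fingers straddle the blue handle, which is near (350,395) in the side crop, and nothing is touched. I'll go down the rest of the way and then close.

```bash
python3 -m inch '{"grip":[-1,-1,-1,-1,-1],"slide":[[1.6,-0.3,-0.1],[1.3,-0.2,-0.1],[0,0,0],[0,0,0],[0,0,0]],"twist":[[-0.01,0.007,-0.007],[0,0,0],[0,0,0],[0,0,0],[0,0,0]]}'; python3 - <<'E'
from h import *
p=target(PB,0); plan(p,PB[2])
E
```

```text
clock: 3.7
position: [0.4597, -0.3185, 0.0259]
tcp_rot: [0.454, 0.54, -0.453, 0.544]
contact_force: [0.1, 0.2, 0.7]
grip_width: 1.001
t 3.7 pos [ 0.4597 -0.3185  0.0259] F [0.1386 0.1891 0.6616] w 1.001 q7 0.4178493494455012
target [ 0.4579 -0.3167  0.0233] slide cm [ 0.2629 -0.1407 -0.2046] twist [-0.006   0.0034 -0.004 ]
R [[0.005, 0.984, 0.176], [-0.003, 0.176, -0.984], [-1.0, 0.004, 0.003]]
```

```bash
python3 -m inch '{"grip":[-1,1,1,1,1,1,1,1],"slide":[[0.2,-0.1,-0.2],[0,0,0],[0,0,0],[0,0,0],[0,0,0],[0,0,0],[0,0,0],[0,0,0]],"twist":[[-0.006,0.003,-0.004],[0,0,0],[0,0,0],[0,0,0],[0,0,0],[0,0,0],[0,0,0],[0,0,0]]}'; python3 - <<'E'
from h import *
p=target(PB,0); plan(p,PB[2])
E
```

```text
clock: 4.5
position: [0.459, -0.3169, 0.0248]
tcp_rot: [0.452, 0.543, -0.452, 0.544]
contact_force: [-0.3, 0.2, 0.6]
grip_width: 0.402
t 4.5 pos [ 0.459  -0.3169  0.0248] F [-0.2562  0.2062  0.573 ] w 0.402 q7 0.42066998722206395
target [ 0.4579 -0.3167  0.0233] slide cm [ 0.1522 -0.1042 -0.0414] twist [ 0.0003  0.0015 -0.0012]
R [[0.001, 0.983, 0.183], [-0.001, 0.183, -0.983], [-1.0, 0.001, 0.001]]
```

```bash
python3 -m inch '{"grip":[1,1,1,1,1,1],"slide":[[0,0,0],[0,0,0],[0,0,0],[0,0,0],[0,0,0],[0,0,0]],"twist":[[0,0,0],[0,0,0],[0,0,0],[0,0,0],[0,0,0],[0,0,0]]}'; python3 - <<'E'
from h import *
p=target(PB,0); plan(p,PB[2])
E
```

```text
clock: 5.1
position: [0.4591, -0.3169, 0.0248]
tcp_rot: [0.452, 0.543, -0.452, 0.544]
contact_force: [0.5, 0.2, 0.3]
grip_width: 0.157
t 5.1 pos [ 0.4591 -0.3169  0.0248] F [0.5359 0.1745 0.3355] w 0.157 q7 0.4207523202728005
target [ 0.4579 -0.3167  0.0233] slide cm [ 0.1528 -0.112  -0.0452] twist [ 0.0006  0.0015 -0.0012]
R [[0.001, 0.983, 0.183], [-0.001, 0.183, -0.983], [-1.0, 0.001, 0.002]]
```

The opening of 0.157 × 88 ≈ 13.8 mm means the handle is gripped. Lifting.

```bash
python3 -m inch '{"grip":[1,1,1,1,1,1,1,1],"slide":[[-1,0,0],[-2,0,0],[-2.5,0,0],[-2.5,0,0],[-2,0,0],[-1,0,0],[0,0,0],[0,0,0]],"twist":[[0,0,0],[0,0,0],[0,0,0],[0,0,0],[0,0,0],[0,0,0],[0,0,0],[0,0,0]]}'; python3 - <<'E'
from h import *
b=place(np.array([[-.092,0,0]]),PS)[0]; b[2]=PS[2]
p=target(b,0); p[2]=.12;plan(p,PS[2])
im=cams.camera("side");cv2.imwrite("pics/s2.png",cv2.resize(im[170:330,150:330,::-1],None,fx=4,fy=3.7))
E
```

```text
clock: 5.9
position: [0.4557, -0.3154, 0.1388]
tcp_rot: [0.451, 0.545, -0.452, 0.542]
contact_force: [0.4, 0.2, -3.3]
grip_width: 0.162
t 5.9 pos [ 0.4557 -0.3154  0.1388] F [ 0.4046  0.1757 -3.2611] w 0.162 q7 0.5019008281052432
target [0.5396 0.0593 0.12  ] slide cm [  1.9028  15.1207 -35.2918] twist [ 0.2888 -0.0018  0.0042]
R [[-0.004, 0.983, 0.183], [0.002, 0.183, -0.983], [-1.0, -0.004, -0.002]]
```

View pics/s2.png

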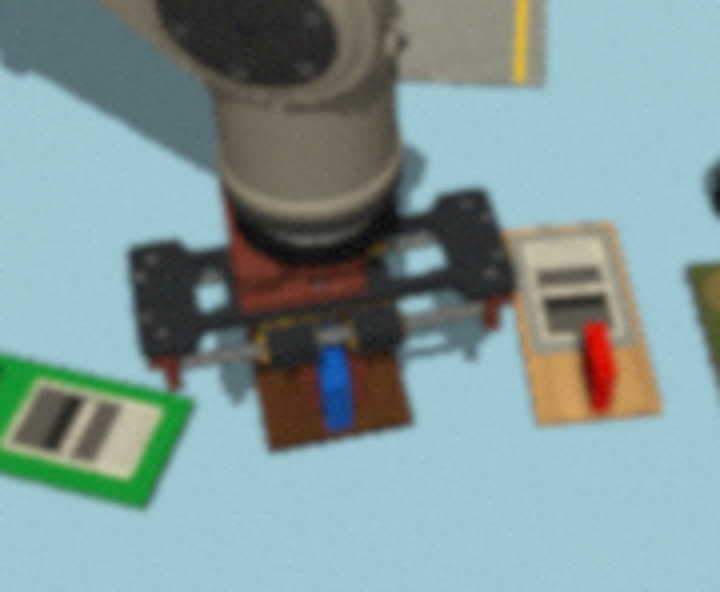

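```bash
python3 -m inch '{"grip":[1,1,1,1,1,1,1,1],"slide":[[0,0.4,-1.5],[0,0.8,-3],[0,1.0,-3.8],[0,1.0,-3.8],[0,1.0,-3.8],[0,1.0,-3.8],[0,1.0,-3.8],[0,0.8,-3]],"twist":[[0.03,0,0],[0.03,0,0],[0.04,0,0],[0.04,0,0],[0.04,0,0],[0.04,0,0],[0.04,0,0],[0.03,0,0]]}'; python3 -m inch '{"grip":[1,1,1,1],"slide":[[0,0.4,-2],[0,0.2,-1],[0,0,0],[0,0,0]],"twist":[[0,0,0],[0,0,0],[0,0,0],[0,0,0]]}'; python3 - <<'E'
from h import *
b=place(np.array([[-.092,0,0]]),PS)[0]; b[2]=PS[2]
p=target(b,0); p[2]=.12;plan(p,PS[2])
E
```

```text
clock: 6.75
position: [0.5078, -0.0446, 0.1289]
tcp_rot: [-0.527, -0.473, 0.536, -0.461]
contact_force: [-0.4, 0.9, -2.8]
grip_width: 0.154
clock: 7.15
position: [0.516, -0.0096, 0.1252]
tcp_rot: [-0.523, -0.477, 0.535, -0.461]
contact_force: [-0.5, -0.6, -2.4]
grip_width: 0.158
t 7.15 pos [ 0.516  -0.0096  0.1252] F [-0.5169 -0.6476 -2.3662] w 0.158 q7 -0.4042975925765822
target [0.5396 0.0593 0.12  ] slide cm [ 0.4977  1.5191 -7.1294] twist [-0.0171 -0.0031  0.0283]
R [[-0.028, 0.992, -0.121], [0.006, -0.121, -0.993], [-1.0, -0.028, -0.003]]
```

```bash
python3 -m inch '{"grip":[1,1,1,1,1,1,1],"slide":[[0,0.4,-1.8],[0,0.4,-2],[0,0.4,-2],[0,0.2,-1],[0,0,0],[0,0,0],[0,0,0]],"twist":[[-0.009,-0.003,0.014],[-0.009,0,0.014],[0,0,0],[0,0,0],[0,0,0],[0,0,0],[0,0,0]]}'; python3 - <<'E'
from h import *
b=place(np.array([[-.092,0,0]]),PS)[0]; b[2]=PS[2]
p=target(b,0); p[2]=.0328;plan(p,PS[2])
for n in("top","side"):
    im=cams.camera(n); cv2.imwrite(f"pics/{n}3.png",im[:,:,::-1])
E
cd pics; python3 -c "
import cv2
a=cv2.imread('top3.png')[120:250,120:330];b=cv2.imread('side3.png')[90:250,150:330]
cv2.imwrite('t3.png',cv2.resize(a,None,fx=3.8,fy=3.8,interpolation=2));cv2.imwrite('s3.png',cv2.resize(b,None,fx=3.7,fy=3.7,interpolation=2))"
```

```text
clock: 7.85
position: [0.5355, 0.0441, 0.1225]
tcp_rot: [-0.526, -0.469, 0.532, -0.47]
contact_force: [0.0, -0.3, -2.8]
grip_width: 0.159
t 7.85 pos [0.5355 0.0441 0.1225] F [ 0.0292 -0.2613 -2.8302] w 0.159 q7 -0.5332479542226104
target [0.5396 0.0593 0.0328] slide cm [ 8.9573  0.2706 -1.6333] twist [-0.015   0.0078  0.005 ]
R [[-0.006, 0.993, -0.119], [-0.007, -0.119, -0.993], [-1.0, -0.005, 0.008]]
```

View pics/t3.png

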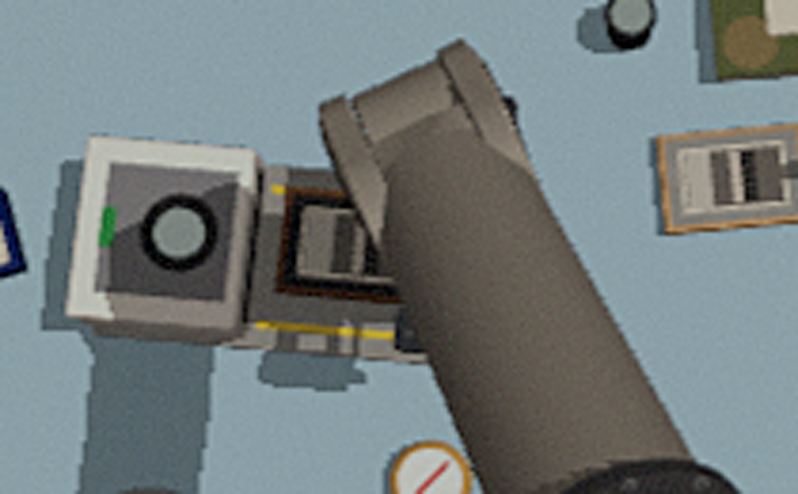

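View pics/s3.png

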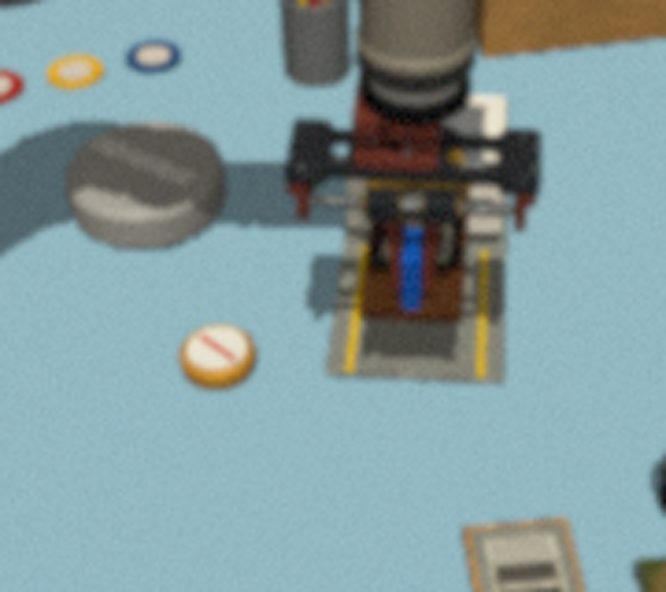

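The board is held level over the ramp, centred between the lines, with its front edge at x≈285 in the top crop and clear of the head's face at x≈255. Lowering.

```bash
python3 -m inch '{"grip":[1,1,1,1,1,1,1],"slide":[[1,0.1,-0.3],[2,0.1,-0.3],[2,0.1,-0.2],[1.5,0,0],[0.7,0,0],[0,0,0],[0,0,0]],"twist":[[-0.008,0.004,0.003],[-0.007,0.004,0.002],[0,0,0],[0,0,0],[0,0,0],[0,0,0],[0,0,0]]}'; python3 - <<'E'
from h import *
b=place(np.array([[-.092,0,0]]),PS)[0]; b[2]=PS[2]
p=target(b,0); p[2]=.0328;plan(p,PS[2])
E
```

```text
clock: 8.65
position: [0.5396, 0.0501, 0.046]
tcp_rot: [0.526, 0.473, -0.525, 0.473]
contact_force: [-0.7, 0.4, -2.8]
grip_width: 0.157
t 8.65 pos [0.5396 0.0501 0.046 ] F [-0.7327  0.4375 -2.8311] w 0.157 q7 -0.5900198630635396
target [0.5396 0.0593 0.0328] slide cm [ 1.3196 -0.1019 -0.9175] twist [-0.0008 -0.0009 -0.0013]
R [[0.001, 0.994, -0.105], [0.001, -0.105, -0.994], [-1.0, 0.001, -0.001]]
```

```bash
python3 -m inch '{"grip":[1,1,1,1,1],"slide":[[0.6,0,0],[0.4,0,0],[0.1,0,0],[0,0,0],[0,0,0]],"twist":[[0,0,0],[0,0,0],[0,0,0],[0,0,0],[0,0,0]]}'; python3 - <<'E'
from h import *
b=place(np.array([[-.092,0,0]]),PS)[0]; b[2]=PS[2]
p=target(b,0); p[2]=.0328;plan(p,PS[2])
E
```

```text
clock: 9.15
position: [0.5412, 0.0502, 0.036]
tcp_rot: [0.527, 0.472, -0.524, 0.474]
contact_force: [-0.9, -0.9, -2.9]
grip_width: 0.16
t 9.15 pos [0.5412 0.0502 0.036 ] F [-0.9158 -0.9231 -2.8933] w 0.16 q7 -0.6001668035607928
target [0.5396 0.0593 0.0328] slide cm [ 0.3219 -0.2632 -0.8942] twist [-0.0011 -0.0017 -0.005 ]
R [[0.005, 0.994, -0.105], [0.001, -0.105, -0.994], [-1.0, 0.005, -0.002]]
```

```bash
python3 -m inch '{"grip":[1,1,1,1],"slide":[[0.2,-0.1,0],[0.1,-0.05,0],[0.1,0,0],[0,0,0]],"twist":[[0,-0.001,-0.004],[0,0,0],[0,0,0],[0,0,0]]}'; python3 - <<'E'
from h import *
b=place(np.array([[-.092,0,0]]),PS)[0]; b[2]=PS[2]
p=target(b,0); p[2]=.0328;plan(p,PS[2])
for n in("top","side"):
    im=cams.camera(n); cv2.imwrite(f"pics/{n}4.png",im[:,:,::-1])
E
cd pics; python3 -c "
import cv2
a=cv2.imread('top4.png')[140:235,130:270];b=cv2.imread('side4.png')[105:205,215:315]
cv2.imwrite('t4.png',cv2.resize(a,None,fx=5.7,fy=5.7,interpolation=2));cv2.imwrite('s4.png',cv2.resize(b,None,fx=6,fy=6,interpolation=2))"
```

```text
clock: 9.55
position: [0.5402, 0.0505, 0.0329]
tcp_rot: [0.526, 0.473, -0.525, 0.473]
contact_force: [0.2, 0.2, -2.5]
grip_width: 0.155
t 9.55 pos [0.5402 0.0505 0.0329] F [ 0.2386  0.1826 -2.5139] w 0.155 q7 -0.6033174643555556
target [0.5396 0.0593 0.0328] slide cm [ 0.0135 -0.1543 -0.8745] twist [-0.0013 -0.0005 -0.0018]
R [[0.002, 0.994, -0.105], [0.0, -0.105, -0.994], [-1.0, 0.002, -0.001]]
```

View pics/t4.png

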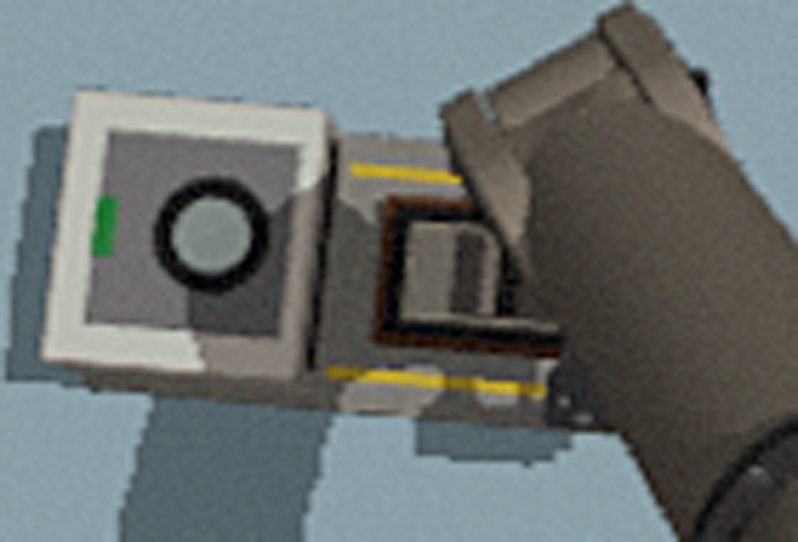

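View pics/s4.png

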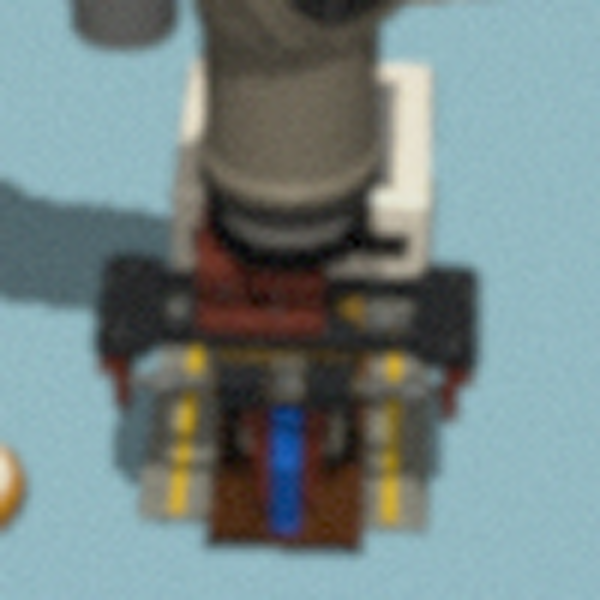

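```bash
cat >> h.py <<'E'
def overlay(n,im,items,crop,f,out):
    im=cv2.resize(im,None,fx=f,fy=f,interpolation=cv2.INTER_CUBIC)
    for p,z,parts,col in items:
        for b in parts:
            uv=((proj(n,place(b,p,z))+.5)*f-.5).round().astype(int)
            for i in range(8):
                for j in(1,2,4):
                    if not i&j: cv2.line(im,uv[i].tolist(),uv[i|j].tolist(),col,1)
    x,y,w,h=[int(v*f) for v in crop]; cv2.imwrite(out,im[y:y+h,x:x+w])
LINES=[box(-160,0,52,58,8,8),box(-160,0,-58,-52,8,8)]
def board_from_tcp():
    s=monitor.get_state(); R=Ro.from_quat(s["tcp_rot"]).as_matrix(); z=R[:,2]; yaw=np.arctan2(-z[1],-z[0])
    e=np.array([np.cos(yaw),np.sin(yaw)]); c=s["position"][:2]+.06*e
    return np.array([*c,yaw]), s["position"][2]-.0248
def rel(p):
    d=p[:2]-PS[:2]; c,s=np.cos(PS[2]),np.sin(PS[2]); return np.array([c*d[0]+s*d[1],-s*d[0]+c*d[1]])*1000,np.degrees(p[2]-PS[2])
E
python3 - <<'E'
from h import *
p,z=board_from_tcp(); print(p,z,rel(p))
for n,cr in(("top",(130,145,140,90)),("side",(215,105,100,100))):
    overlay(n,cv2.imread(f"pics/{n}4.png"),[(p,z,BOARD,(255,0,255)),(PS,0,STAND+LINES,(0,255,0))],cr,5.7,f"pics/o4{n}.png")
E
```

```text
[0.5466 0.1101 1.4651] 0.008005166361825456 (array([-100.7999,   -1.6769]), np.float64(-0.07898109804376473))
```

View pics/o4top.png

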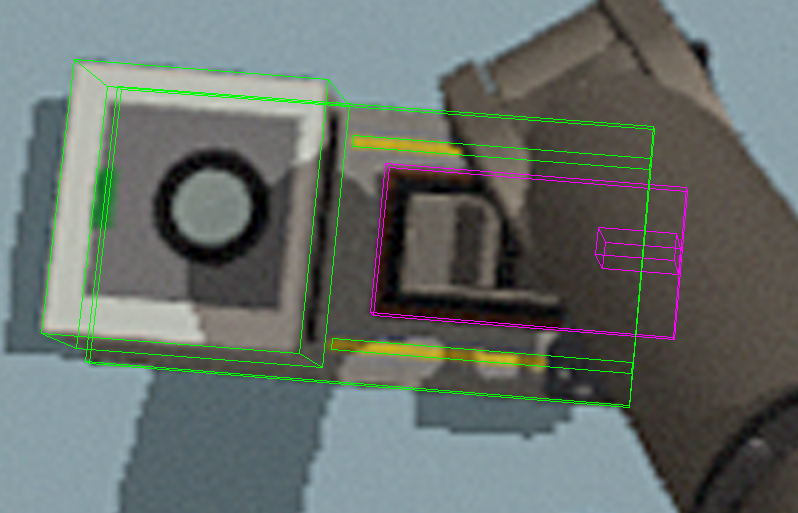

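View pics/o4side.png

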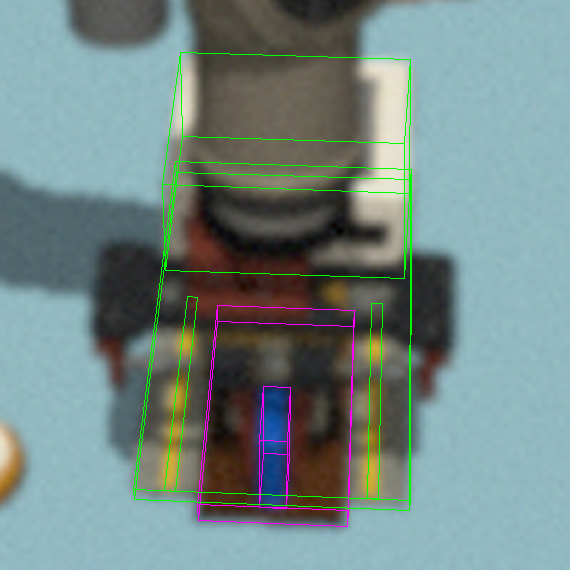

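The overlays agree with the pictures. In the stand frame the board is at x=-101, y=-1.7 mm with yaw -0.1°. I'll make final contact, shift 1.5 mm sideways, and check the force.

```bash
python3 -m inch '{"grip":[1,1,1,1],"slide":[[0,-0.15,0],[0.1,0,0],[0.05,0,0],[0,0,0]],"twist":[[0,0,0],[0,0,0],[0,0,0],[0,0,0]]}'; python3 - <<'E'
from h import *
p,z=board_from_tcp(); print(p,z,rel(p))
b=PS.copy(); t=target(b,0.); t[2]=.0328; plan(t,PS[2])
E
```

```text
clock: 10.05
position: [0.5389, 0.0506, 0.0329]
tcp_rot: [0.526, 0.472, -0.525, 0.474]
contact_force: [-0.7, -0.7, -2.7]
grip_width: 0.155
[0.5452 0.1103 1.4649] 0.008124301028812664 (array([-100.703 ,   -0.3143]), np.float64(-0.09055981596817761))
t 10.05 pos [0.5389 0.0506 0.0329] F [-0.737  -0.73   -2.6594] w 0.155 q7 -0.6059077940212589
target [0.5492 0.1508 0.0328] slide cm [  0.0119  -0.0379 -10.0703] twist [-0.0016  0.     -0.0026]
R [[0.003, 0.994, -0.106], [-0.0, -0.106, -0.994], [-1.0, 0.003, 0.0]]
```

```bash
python3 -m inch '{"grip":[1,1],"slide":[[0.2,0,0],[0.2,0,0]],"twist":[[0,0,0],[0,0,0]]}'; python3 -m inch '{"grip":[1,1],"slide":[[0.2,0,0],[0.2,0,0]],"twist":[[0,0,0],[0,0,0]]}'; python3 - <<'E'
from h import *
p,z=board_from_tcp(); print(p,z,rel(p))
b=PS.copy(); t=target(b,0.); t[2]=.0328; plan(t,PS[2])
E
```

```text
clock: 10.25
position: [0.539, 0.0506, 0.0327]
tcp_rot: [0.526, 0.471, -0.526, 0.474]
contact_force: [-9.4, -2.6, 28.5]
grip_width: 0.159
clock: 10.45
position: [0.5391, 0.0506, 0.0327]
tcp_rot: [-0.526, -0.471, 0.526, -0.474]
contact_force: [-8.1, -1.8, 23.1]
grip_width: 0.158
[0.5455 0.1102 1.4635] 0.007932331559067172 (array([-100.7406,   -0.5761]), np.float64(-0.1727309736445747))
t 10.45 pos [0.5391 0.0506 0.0327] F [-8.1219 -1.8192 23.102 ] w 0.158 q7 -0.6126685101809126
target [0.5492 0.1508 0.0328] slide cm [ -0.0512  -0.0697 -10.0737] twist [-0.003   0.0044 -0.0033]
R [[0.003, 0.994, -0.107], [-0.005, -0.107, -0.994], [-1.0, 0.003, 0.004]]
```

The board is seated on the base: pressing drove Fz to +28 N and z stopped at 0.0327. I'll relax the press and start sliding in.

```bash
python3 -m inch '{"grip":[1,1,1,1,1,1],"slide":[[0,0,0],[0,-0.05,-0.8],[0.02,0,-1.2],[0.02,0,-1.2],[0.02,0,-0.8],[0.02,0,0]],"twist":[[-0.003,0.003,-0.003],[0,0,0],[0,0,0],[0,0,0],[0,0,0],[0,0,0]]}'; python3 - <<'E'
from h import *
p,z=board_from_tcp(); print(p,z,rel(p))
b=PS.copy(); t=target(b,0.); t[2]=.0328; plan(t,PS[2])
E
```

```text
clock: 11.05
position: [0.5444, 0.0922, 0.0328]
tcp_rot: [-0.526, -0.471, 0.526, -0.474]
contact_force: [-0.3, -1.4, 5.9]
grip_width: 0.155
[0.5508 0.1518 1.4645] 0.007987398122237397 (array([-58.8397,  -1.536 ]), np.float64(-0.11353251645382799))
t 11.05 pos [0.5444 0.0922 0.0328] F [-0.3411 -1.4319  5.9217] w 0.155 q7 -0.6805221486672038
target [0.5492 0.1508 0.0328] slide cm [-0.022  -0.1533 -5.8836] twist [-0.002   0.0035 -0.0027]
R [[0.002, 0.994, -0.106], [-0.004, -0.106, -0.994], [-1.0, 0.003, 0.003]]
```

```bash
python3 -m inch '{"grip":[1,1,1,1,1,1],"slide":[[0,-0.1,-0.8],[0.01,-0.08,-1.0],[0.01,-0.05,-1.0],[0.01,0,-0.6],[0.01,0,-0.2],[0,0,0]],"twist":[[-0.002,0.003,-0.003],[0,0,0],[0,0,0],[0,0,0],[0,0,0],[0,0,0]]}'; python3 - <<'E'
from h import *
p,z=board_from_tcp(); print(p,z,rel(p))
b=PS.copy(); t=target(b,0.); t[2]=.0328; plan(t,PS[2])
for n,cr in(("top",(130,145,140,90)),("side",(215,105,100,100))):
    im=cams.camera(n)[:,:,::-1].copy();cv2.imwrite(f"pics/{n}5.png",im)
    overlay(n,im,[(p,z,BOARD,(255,0,255)),(PS,0,STAND+LINES,(0,255,0))],cr,5.7,f"pics/o5{n}.png")
E
```

```text
clock: 11.65
position: [0.5474, 0.1279, 0.0328]
tcp_rot: [-0.525, -0.471, 0.527, -0.474]
contact_force: [0.2, -4.4, 3.9]
grip_width: 0.159
[0.5538 0.1876 1.4639] 0.007958681450377984 (array([-22.9892,  -0.7932]), np.float64(-0.1507721500792206))
t 11.65 pos [0.5474 0.1279 0.0328] F [ 0.19   -4.4385  3.9285] w 0.159 q7 -0.7390864999046772
target [0.5492 0.1508 0.0328] slide cm [-0.0142 -0.0696 -2.2987] twist [-0.0026  0.0044 -0.0014]
R [[0.001, 0.994, -0.107], [-0.004, -0.107, -0.994], [-1.0, 0.001, 0.004]]
```

View pics/o5top.png

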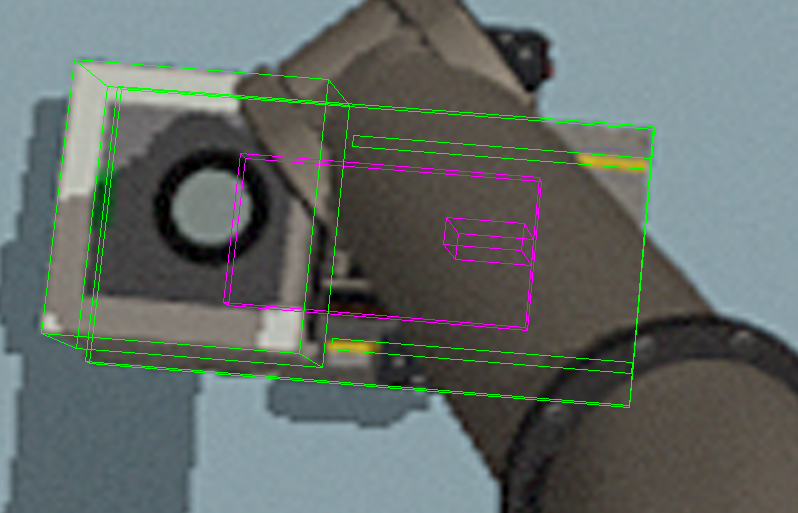

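View pics/o5side.png

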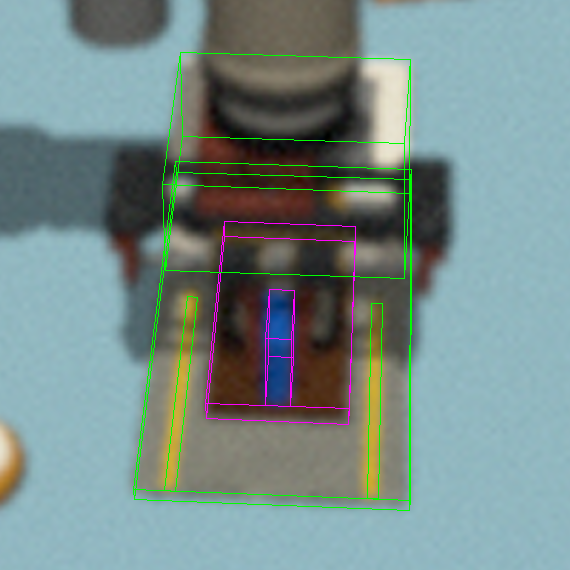

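```bash
python3 -m inch '{"grip":[1,1,1,1,1],"slide":[[0,-0.08,-0.7],[0,-0.04,-0.7],[0,0,-0.4],[0,0,0],[0,0,0]],"twist":[[-0.003,0.003,-0.001],[0,0,0],[0,0,0],[0,0,0],[0,0,0]]}'; python3 - <<'E'
from h import *
p,z=board_from_tcp(); print(p,z,rel(p))
b=PS.copy(); t=target(b,0.); t[2]=.0328; plan(t,PS[2])
E
```

```text
clock: 12.25
position: [0.5484, 0.1436, 0.0328]
tcp_rot: [-0.525, -0.472, 0.527, -0.473]
contact_force: [0.0, -3.8, 4.4]
grip_width: 0.162
[0.5549 0.2033 1.4635] 0.007971831307397152 (array([-7.2409, -0.2084]), np.float64(-0.1728684219678349))
t 12.25 pos [0.5484 0.1436 0.0328] F [ 0.0178 -3.843   4.4272] w 0.162 q7 -0.7626383489545996
target [0.5492 0.1508 0.0328] slide cm [-0.0053 -0.0049 -0.724 ] twist [-0.003   0.0034 -0.0005]
R [[0.0, 0.994, -0.107], [-0.003, -0.107, -0.994], [-1.0, 0.001, 0.003]]
```

```bash
for i in 1; do python3 -m inch '{"grip":[1,1],"slide":[[0,0,-0.3],[0,0,-0.3]],"twist":[[-0.003,0.003,0],[0,0,0]]}'; python3 -m inch '{"grip":[1,1],"slide":[[0,0,-0.2],[0,0,-0.2]],"twist":[[-0.003,0,0],[0,0,0]]}'; done; python3 - <<'E'
from h import *
p,z=board_from_tcp(); print(p,z,rel(p))
b=PS.copy(); t=target(b,0.); t[2]=.0328; plan(t,PS[2])
E
```

```text
clock: 12.45
position: [0.549, 0.1468, 0.0328]
tcp_rot: [-0.525, -0.472, 0.527, -0.474]
contact_force: [-1.1, -4.7, 5.8]
grip_width: 0.154
clock: 12.65
position: [0.5495, 0.1493, 0.0328]
tcp_rot: [-0.524, -0.472, 0.527, -0.474]
contact_force: [-0.5, -5.3, 6.0]
grip_width: 0.153
[0.5557 0.209  1.4663] 0.007957705056751484 (array([-1.4825, -0.4861]), np.float64(-0.009337889335452241))
t 12.65 pos [0.5495 0.1493 0.0328] F [-0.484  -5.3345  6.0334] w 0.153 q7 -0.7694989732580843
target [0.5492 0.1508 0.0328] slide cm [-0.005  -0.0477 -0.1482] twist [-0.0002  0.0052  0.0001]
R [[-0.001, 0.995, -0.104], [-0.005, -0.104, -0.995], [-1.0, -0.0, 0.005]]
```

```bash
python3 -m inch '{"grip":[1,1],"slide":[[0,-0.04,-0.2],[0,0,-0.2]],"twist":[[0,0.003,0],[0,0,0]]}'; python3 -m inch '{"grip":[1,1],"slide":[[0,0,-0.2],[0,0,-0.2]],"twist":[[0,0,0],[0,0,0]]}'; python3 - <<'E'
from h import *
p,z=board_from_tcp(); print(p,z,rel(p))
b=PS.copy(); t=target(b,0.); t[2]=.0328; plan(t,PS[2])
E
```

```text
clock: 12.85
position: [0.5496, 0.152, 0.0328]
tcp_rot: [-0.525, -0.472, 0.527, -0.474]
contact_force: [-1.7, -5.6, 5.8]
grip_width: 0.157
clock: 13.05
position: [0.5496, 0.1523, 0.0327]
tcp_rot: [-0.523, -0.471, 0.529, -0.474]
contact_force: [-2.8, -8.9, 7.2]
grip_width: 0.157
[0.5561 0.212  1.4635] 0.007923081551125508 (array([ 1.5189, -0.5098]), np.float64(-0.17211410422518905))
t 13.05 pos [0.5496 0.1523 0.0327] F [-2.7849 -8.9379  7.2311] w 0.157 q7 -0.7787071017990216
target [0.5492 0.1508 0.0328] slide cm [-0.0063 -0.0325  0.1521] twist [-0.003   0.0086  0.0014]
R [[-0.002, 0.994, -0.107], [-0.008, -0.107, -0.994], [-1.0, -0.001, 0.009]]
```

Advance has nearly stopped and the force is rising, so this is the stop. One firmer push will confirm it and square the board.

```bash
python3 -m inch '{"grip":[1,1,1],"slide":[[0,0,-0.4],[0,0,-0.4],[0,0,-0.4]],"twist":[[0,0.005,0],[0,0,0],[0,0,0]]}'; python3 - <<'E'
from h import *
p,z=board_from_tcp(); print(p,z,rel(p))
b=PS.copy(); t=target(b,0.); t[2]=.0328; plan(t,PS[2])
s=monitor.get_state();print(s["torque"])
E
```

```text
clock: 13.35
position: [0.5496, 0.1525, 0.0327]
tcp_rot: [-0.521, -0.468, 0.534, -0.475]
contact_force: [-2.8, -12.2, 11.7]
grip_width: 0.156
[0.5563 0.2121 1.4587] 0.00791512571875565 (array([ 1.7261, -0.7643]), np.float64(-0.44464694823539264))
t 13.35 pos [0.5496 0.1525 0.0327] F [ -2.802  -12.2386  11.7186] w 0.156 q7 -0.7905327298276971
target [0.5492 0.1508 0.0328] slide cm [-0.0048 -0.0285  0.1732] twist [-0.0078  0.0202  0.005 ]
R [[-0.007, 0.994, -0.112], [-0.02, -0.112, -0.994], [-1.0, -0.005, 0.02]]
[-2.2881  0.0874  0.3542]
```

The board is home: x advanced 0.2 mm against 12 N. Next I'll take out the tool's tilt and yaw drift and look.

```bash
python3 -m inch '{"grip":[1,1,1,1],"slide":[[0,-0.03,0],[0,-0.03,0],[0,0,-0.05],[0,0,0]],"twist":[[-0.01,0.02,0.005],[-0.006,0.01,0],[-0.003,0,0],[0,0,0]]}'; python3 - <<'E'
from h import *
p,z=board_from_tcp(); print(p,z,rel(p))
b=PS.copy(); t=target(b,0.); t[2]=.0328; plan(t,PS[2])
for n,cr in(("side",(215,105,100,100)),):
    im=cams.camera(n)[:,:,::-1].copy();cv2.imwrite(f"pics/{n}6.png",im)
    overlay(n,im,[(PS,.008,BOARD,(255,0,255)),(PS,0,STAND+LINES,(0,255,0))],cr,5.7,f"pics/o6{n}.png")
E
```

```text
clock: 13.75
position: [0.5493, 0.1526, 0.0329]
tcp_rot: [0.526, 0.478, -0.52, 0.473]
contact_force: [0.2, -2.0, 4.5]
grip_width: 0.155
[0.555  0.2123 1.4765] 0.008092240588626263 (array([1.7787, 0.5925]), np.float64(0.5717418542266375))
t 13.75 pos [0.5493 0.1526 0.0329] F [ 0.1728 -2.0167  4.4539] w 0.155 q7 -0.7517320271786254
target [0.5492 0.1508 0.0328] slide cm [ 0.0073 -0.0024  0.1782] twist [ 0.01   -0.0109 -0.0004]
R [[0.001, 0.996, -0.094], [0.011, -0.094, -0.995], [-1.0, 0.0, -0.011]]
```

View pics/o6side.png

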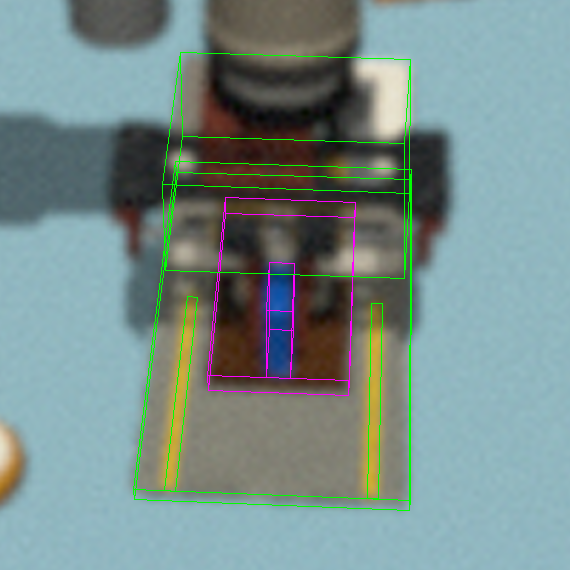

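```bash
python3 -m inch '{"grip":[1,1,1],"slide":[[0,0,0],[0,0,-0.15],[0,0,-0.1]],"twist":[[0.008,-0.008,0],[0.002,0,0],[0,0,0]]}'; python3 - <<'E'
from h import *
p,z=board_from_tcp(); print(p,z,rel(p))
b=PS.copy(); t=target(b,0.); t[2]=.0328; plan(t,PS[2])
E
```

```text
clock: 14.1
position: [0.5493, 0.1529, 0.0327]
tcp_rot: [-0.525, -0.473, 0.526, -0.474]
contact_force: [-0.8, -5.4, 6.5]
grip_width: 0.159
[0.5555 0.2126 1.4667] 0.00785717435285466 (array([2.0937, 0.1325]), np.float64(0.014225880745641274))
t 14.1 pos [0.5493 0.1529 0.0327] F [-0.7863 -5.4328  6.4828] w 0.159 q7 -0.7720587043680526
target [0.5492 0.1508 0.0328] slide cm [-0.0138  0.0117  0.2094] twist [0.0002 0.0023 0.0005]
R [[-0.001, 0.995, -0.104], [-0.002, -0.104, -0.995], [-1.0, -0.0, 0.002]]
```

Yaw is 0.01° and lateral offset 0.1 mm. Releasing.

```bash
python3 -m inch '{"grip":[1,-0.2,-0.2,-0.2,-0.2,-0.2,-0.2],"slide":[[0,0,0],[0,0,0],[0,0,0],[0,0,0],[0,0,0],[0,0,0],[0,0,0]],"twist":[[0,0,0],[0,0,0],[0,0,0],[0,0,0],[0,0,0],[0,0,0],[0,0,0]]}'; python3 - <<'E'
from h import *
p,z=board_from_tcp(); print(p,z,rel(p))
for n,cr in(("side",(215,105,100,100)),):
    im=cams.camera(n)[:,:,::-1].copy()
    overlay(n,im,[(PS,.008,BOARD,(255,0,255)),(PS,0,STAND+LINES,(0,255,0))],cr,5.7,f"pics/o7{n}.png")
E
```

```text
clock: 14.8
position: [0.5475, 0.1578, 0.0314]
tcp_rot: [-0.524, -0.476, 0.524, -0.474]
contact_force: [0.4, 0.6, -0.3]
grip_width: 0.6
[0.5534 0.2175 1.4728] 0.0066335987991549585 (array([6.7934, 2.7277]), np.float64(0.3612591262606996))
```

View pics/o7side.png

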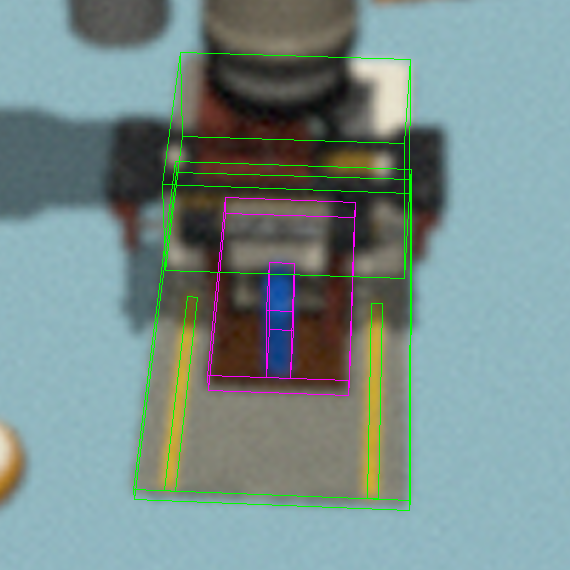

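The tool moved about 5 mm on release and the fingers are clear, with the board unchanged in the picture. Backing straight up.

```bash
python3 -m inch '{"grip":[-0.2,-0.2,-0.2,-0.2,-0.2,-0.2,-0.2],"slide":[[-1,0,0.3],[-2,0,0.2],[-3,0,0],[-4,0,0],[-4,0,0],[-4,0,0],[-2,0,0]],"twist":[[0,0,0],[0,0,0],[0,0,0],[0,0,0],[0,0,0],[0,0,0],[0,0,0]]}'; python3 - <<'E'
from h import *
plan(np.array([.5,-.2,.25]),1.47)
E
```

```text
clock: 15.55
position: [0.545, 0.15, 0.2394]
tcp_rot: [-0.522, -0.477, 0.526, -0.473]
contact_force: [0.2, 0.6, -0.6]
grip_width: 0.6
t 15.55 pos [0.545  0.15   0.2394] F [ 0.2103  0.633  -0.6215] w 0.6 q7 -0.6219334366158442
target [ 0.5  -0.2   0.25] slide cm [-1.0004 -1.0639 35.2717] twist [0.0027 0.0013 0.0086]
R [[-0.009, 0.995, -0.098], [-0.0, -0.098, -0.995], [-1.0, -0.009, 0.001]]
```

Moving aside so the top camera can see the stand.

```bash
python3 -m inch '{"grip":[-0.2,-0.2,-0.2,-0.2,-0.2,-0.2,-0.2,-0.2],"slide":[[0,0,3],[0,0,4.5],[0,0,4.5],[0,0,4.5],[0,0,4.5],[0,0,4.5],[0,0,3],[0,0,0]],"twist":[[0,0,0],[0,0,0],[0,0,0],[0,0,0],[0,0,0],[0,0,0],[0,0,0],[0,0,0]]}'; python3 - <<'E'
from h import *
for n,cr in(("top",(130,145,140,90)),("side",(215,105,100,100))):
    im=cams.camera(n)[:,:,::-1].copy(); cv2.imwrite(f"pics/{n}8.png",im)
    overlay(n,im,[(PS,.008,BOARD,(255,0,255)),(PS,0,STAND+LINES,(0,255,0))],cr,5.7,f"pics/o8{n}.png")
E
```

```text
clock: 16.35
position: [0.5178, -0.143, 0.2512]
tcp_rot: [0.526, 0.474, -0.52, 0.477]
contact_force: [-0.4, 1.0, -0.1]
grip_width: 0.602
```

View pics/o8top.png

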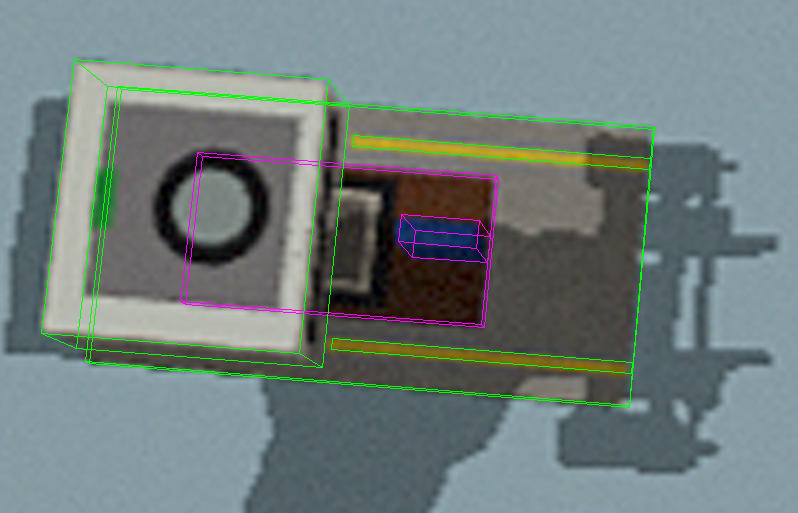

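View pics/o8side.png

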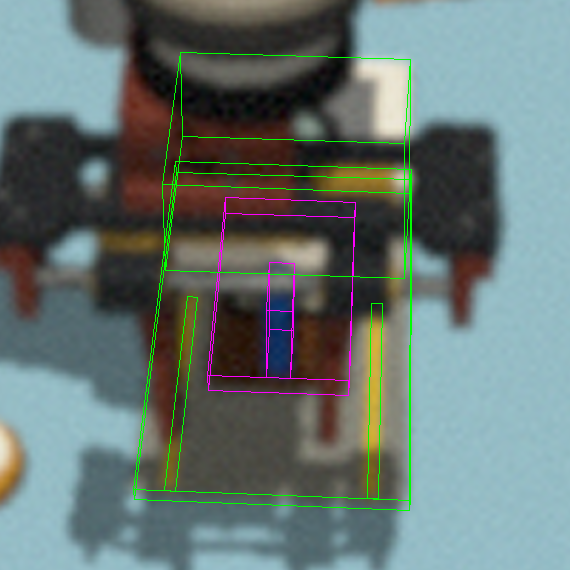

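View pics/top8.png

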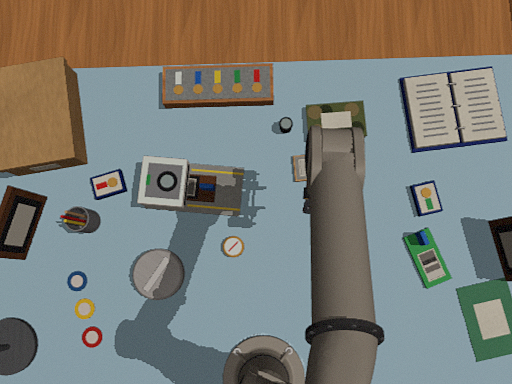

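In the top picture the board lies on the predicted home outline: handle near (440,235), rear edge near (490,250), straight and between the lines. I'll move further off for a clean check in both cameras.

```bash
python3 -m inch '{"grip":[-0.2,-0.2,-0.2,-0.2,-0.2,-0.2],"slide":[[-1,0,3],[-1,0,4.5],[-1,0,4.5],[-1,0,4.5],[0,0,3],[0,0,0]],"twist":[[0,0,0],[0,0,0],[0,0,0],[0,0,0],[0,0,0],[0,0,0]]}'; python3 - <<'E'
from h import *
from scipy.ndimage import map_coordinates
print(rel(PS))
def edge(im,n,a,b,N=60,z=.020):
    """profile between stand-frame points a->b (mm), return position along of max gradient"""
    t=np.linspace(0,1,N); P=np.array([[a[0]+(b[0]-a[0])*u,a[1]+(b[1]-a[1])*u,0] for u in t])/1000
    uv=proj(n,place(P,PS,z)); g=im.astype(float).mean(2)
    v=map_coordinates(g,[uv[:,1],uv[:,0]],order=1); d=np.gradient(v); 
    i=np.argmax(np.abs(d)); w=np.abs(d[max(0,i-6):i+7]); k=np.arange(max(0,i-6),max(0,i-6)+len(w))
    return (w*k).sum()/w.sum()/(N-1)
for n,cr in(("top",(130,145,140,90)),("side",(215,105,100,100))):
    im=cams.camera(n)[:,:,::-1].copy(); cv2.imwrite(f"pics/{n}9.png",im)
    overlay(n,im,[(PS,.008,BOARD,(255,0,255)),(PS,0,STAND+LINES,(0,255,0))],cr,5.7,f"pics/o9{n}.png")
    print(n,"rear x:",[round(-95+30*edge(im,n,(-95,y),(-65,y)),1) for y in(-32,-25,-18,18,25,32)])
    print(n,"y+ :",[round(30+18*edge(im,n,(x,30),(x,48)),1) for x in(-70,-60,-50,-40,-30,-20)])
    print(n,"y- :",[round(-30-18*edge(im,n,(x,-30),(x,-48)),1) for x in(-70,-60,-50,-40,-30,-20)])
    r=[o for o in cams.outline_of(n,"photo_board")]
    for o in r[:4]: print(o["score"],o["rect"])
E
```

```text
clock: 17.05
position: [0.5071, -0.3248, 0.2937]
tcp_rot: [0.521, 0.483, -0.511, 0.484]
contact_force: [-0.5, 0.5, -0.2]
grip_width: 0.596
(array([0., 0.]), np.float64(0.0))
top rear x: [np.float64(-80.2), np.float64(-79.0), np.float64(-79.9), np.float64(-79.6), np.float64(-79.2), np.float64(-78.7)]
top y+ : [np.float64(42.0), np.float64(42.2), np.float64(42.7), np.float64(43.1), np.float64(41.8), np.float64(41.5)]
top y- : [np.float64(-39.1), np.float64(-38.5), np.float64(-40.3), np.float64(-38.2), np.float64(-37.7), np.float64(-36.6)]
0.86 [331.4, 248.5, 368.9, 310.9]
0.62 [187.6, 172.7, 218.5, 201.3]
side rear x: [np.float64(-92.3), np.float64(-66.4), np.float64(-69.8), np.float64(-81.7), np.float64(-85.6), np.float64(-82.1)]
side y+ : [np.float64(35.7), np.float64(41.7), np.float64(46.0), np.float64(36.5), np.float64(30.9), np.float64(30.9)]
side y- : [np.float64(-47.0), np.float64(-47.3), np.float64(-33.3), np.float64(-37.5), np.float64(-39.3), np.float64(-42.2)]
0.96 [138.1, 353.2, 215.8, 381.8]
0.57 [126.8, 264.9, 198.4, 305.0]
0.2 [167.9, 122.6, 213.5, 156.3]
```

View pics/o9top.png

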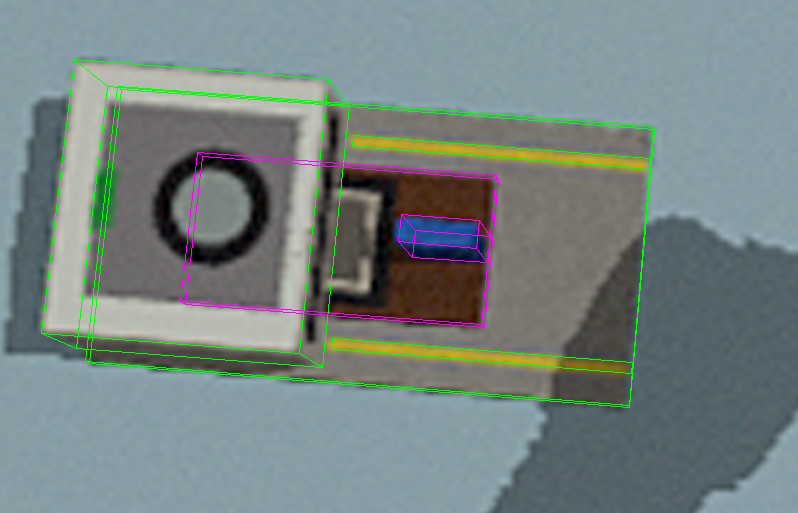

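View pics/o9side.png

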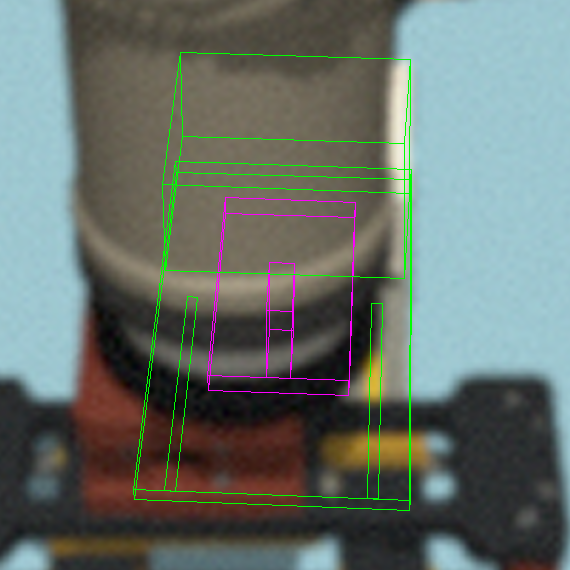

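View pics/side9.png

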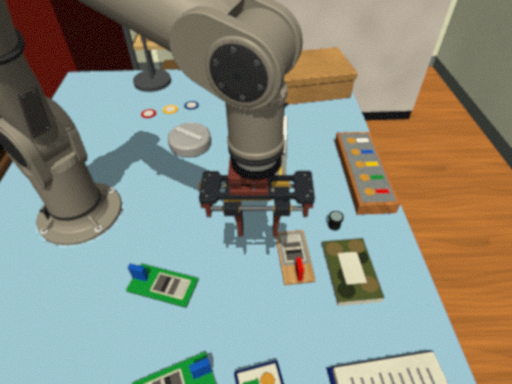

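```bash
python3 - <<'E'
from h import *
ims=[cams.camera("top").astype(float) for _ in range(10)]
im=np.mean(ims,0); np.save("top_avg.npy",im)
def rect(z,x,y):
    X,Y=np.meshgrid(x,y,indexing="ij"); P=np.c_[X.ravel(),Y.ravel(),0*X.ravel()]/1000
    uv=proj("top",place(P,PS,z)).astype(np.float32).reshape(*X.shape,2)
    return cv2.remap(im.astype(np.float32),uv[...,0].copy(),uv[...,1].copy(),cv2.INTER_CUBIC)
def cross(v,c,lvl):   # half-level crossing
    i=np.where((v[:-1]-lvl)*(v[1:]-lvl)<=0)[0]
    return [c[k]+(lvl-v[k])/(v[k+1]-v[k])*(c[k+1]-c[k]) for k in i]
# board side edges
y=np.arange(-50,50.1,.5); x=np.arange(-76,-35.9,1.)
R=rect(.020,x,y); 
L=[];Rr=[]
for k in range(len(x)):
    v=R[k].mean(1); 
    for s,acc in((1,L),(-1,Rr)):
        c=y*s; o=np.argsort(c); c=c[o]; vv=v[o]; m=(c>28)&(c<49)
        ins=vv[(c>28)&(c<33)].mean(); out=vv[(c>44)&(c<48)].mean()
        r=cross(vv[m],c[m],(ins+out)/2); acc.append(s*r[0] if r else np.nan)
L=np.array(L);Rr=np.array(Rr)
for nm,a in(("y+",L),("y-",Rr)):
    g=np.isfinite(a); f=np.polyfit(x[g],a[g],1); print(nm,np.nanmean(a),"slope deg",np.degrees(f[0]))
# rear
x2=np.arange(-95,-66,.5); y2=np.r_[np.arange(-36,-12,1.),np.arange(14,37,1.)]
R=rect(.020,x2,y2).mean(2); e=[]
for k in range(len(y2)):
    v=R[:,k]; r=cross(v,x2,(v[x2<-86].mean()+v[x2>-75].mean())/2); e.append(r[0] if r else np.nan)
e=np.array(e);g=np.isfinite(e); f=np.polyfit(y2[g],e[g],1);print("rear",np.nanmean(e),"yaw deg",-np.degrees(f[0]),"std",np.std(e[g]-np.polyval(f,y2[g])))
# yellow lines (z=.008): centroid of R-B
x3=np.arange(-150,-10,2.)
for c0 in(55,-55):
    yy=np.arange(c0-9,c0+9.1,.5); R=rect(.008,x3,yy); w=R[...,0]-R[...,2]; w=np.clip(w-np.median(w)*0-30,0,None)
    c=(w*yy).sum(1)/w.sum(1); f=np.polyfit(x3,c,1); print("line",c.mean(),"slope deg",np.degrees(f[0]))
# head front / rear base edge
yy=np.arange(-40,41,2.);x4=np.arange(-172,-148,.5);R=rect(.008,x4,yy).astype(float)
w=(R[...,2]-R[...,0]); e=[]
for k in range(len(yy)):
    r=cross(w[:,k],x4,(w[:6,k].mean()+w[-8:,k].mean())/2); e.append(r[0] if r else np.nan)
print("base rear",np.nanmean(e), np.degrees(np.polyfit(yy,e,1)[0]))
E
```

```text
y+ 42.59340498405622 slope deg 2.2551070996286495
y- -38.55349982264111 slope deg 0.24868320511984754
rear -79.37456421125086 yaw deg 0.08692782408959897 std 0.42891431606343633
line 55.90073831274185 slope deg -0.41198392818056767
line -54.005659524752986 slope deg -0.4391331406208392
base rear -157.923477172585 0.25196842378661793
```

```bash
python3 - <<'E'
from h import *
im=np.load("top_avg.npy").astype(np.float32)
x=np.arange(-100,5,.2); y=np.arange(65,-65,-.2)
Y,X=np.meshgrid(y,x,indexing="ij"); P=np.c_[X.ravel(),Y.ravel(),0*X.ravel()]/1000
uv=proj("top",place(P,PS,.02)).astype(np.float32).reshape(*X.shape,2)
r=cv2.remap(im,uv[...,0].copy(),uv[...,1].copy(),cv2.INTER_LINEAR)
g=np.clip(r,0,255).astype(np.uint8)[:,:,::-1].copy()
for v in(40,-40): cv2.line(g,(0,int((65-v)/.2)),(524,int((65-v)/.2)),(0,255,0),1)
cv2.line(g,(100,0),(100,649),(0,255,0),1)
cv2.imwrite("pics/rect.png",cv2.resize(g,(480,594)))
# per-column y edges, red excess-free: luminance
lum=r.mean(2)
for xs in range(-76,-6,5):
    c=lum[:,np.abs(x-xs)<1.5].mean(1); d=np.gradient(cv2.GaussianBlur(c[:,None].astype(np.float32),(1,15),0)[:,0])
    a=(y>33)&(y<48); b=(y<-33)&(y>-47)
    print(xs, y[a][np.argmax(np.abs(d[a]))].round(1), y[b][np.argmax(np.abs(d[b]))].round(1))
E
```

```text
-76 40.8 -38.4
-71 41.2 -38.4
-66 41.4 -38.2
-61 41.8 -38.0
-56 42.2 -40.2
-51 42.6 -40.0
-46 43.0 -39.0
-41 43.2 -39.0
-36 41.4 -38.6
-31 41.4 -38.4
-26 41.6 -37.8
-21 41.8 -39.8
-16 42.4 -40.0
-11 42.6 -39.6
```

View pics/rect.png

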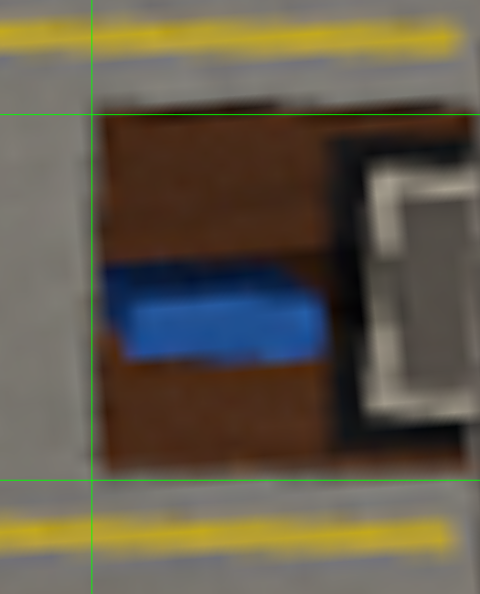

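The rectified view shows the board straight, with gaps to the two lines equal within about 1 mm. The rear edge is where the stall against the stop says it should be. The sawtooth in the side edges is pixel aliasing. I'll check quickly that the bystanders haven't moved, then hand in.

```bash
python3 - <<'E'
from h import *
for n in("top","side"):
    a=cv2.imread(f"pics/{n}0.png").astype(int)
    cams.camera(n)
    import pickle
    for l in("other_board","mess_tin","compass","loupe","book","medal_case_a"):
        print(n,l,[(round(o["score"],2),[round(float(v)) for v in o["rect"]]) for o in cams.outline_of(n,l)[:2]])
s=monitor.get_state(); print(s["clock"],s["contact_force"],s["position"])
E
```

```text
top other_board [(0.79, [295, 150, 351, 182])]
top mess_tin [(0.8, [135, 250, 184, 303])]
top compass [(0.85, [223, 236, 244, 257])]
top loupe [(0.72, [91, 174, 125, 199]), (0.49, [280, 120, 293, 131])]
top book [(0.92, [306, 98, 366, 142])]
top medal_case_a [(0.79, [91, 173, 124, 200])]
side other_board [(0.61, [276, 229, 314, 285])]
side mess_tin [(0.97, [167, 121, 212, 158])]
side compass [(0.27, [167, 122, 213, 155])]
side loupe []
side book [(0.87, [324, 240, 388, 306]), (0.44, [276, 117, 285, 175])]
side medal_case_a [(0.69, [235, 361, 283, 384])]
18.45 [-0.6331  0.1661 -0.1171] [ 0.5076 -0.3219  0.2936]
```

View pics/top9.png

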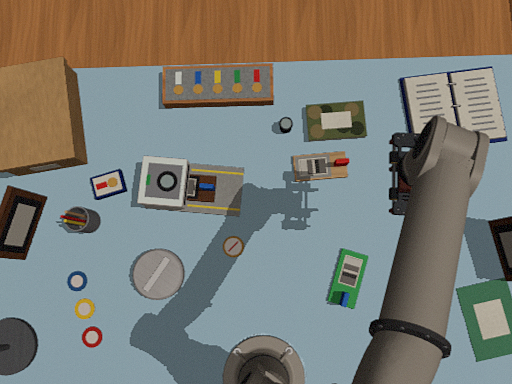

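In the top view the board sits home under the head near (200,188). The red-handled board (320,166), tin (158,274), compass (233,246), loupe (286,125), book (336,120) and red-ribbon case (108,184) are where they were at the start.

```bash
python3 -c "
from cell import order
print(order.hand_in())"
```

```text
the job is handed in; nothing more can be done
None
```

The photo board is home against the stop under the white head, and I handed the job in at about 18.5 s of the 48 s allowed. I gripped it by the blue handle, set it flat on the grey base before the head, slid it in photograph end first, let go, lifted straight up and moved away.

**Home:** In the last firm push the board moved only 0.2 mm while the force reached about 12 N. The rear edge in the top picture agrees to within about 1 mm. The tool read about 2 mm past my first fit of the stand. The base's rear edge and the board's rear edge were out by the same amount, so I put it down to the fit.

**Straight and centred:** The board sits about 0.5 mm off the middle of the yellow lines. My readings put it about 0.5° off straight. One side-edge fit gave 2.3°, which I put down to pixel stair-stepping.

**Forces:** The wrist force reached about 28 N while I pressed the board onto the base, and I saw no sign of contact with the head. On release the open fingers moved about 5 mm without shifting the board.

**Other things:** Nothing I could see had moved. In the final pictures the arm hid the green-ribbon medal case from the top camera, and the stand from the side camera. The side camera's outlines missed the loupe and misreported the compass, but both show in place from above.

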